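Index and bolt the vial carousel

TASK

Bring the blue-capped vial of the carousel round to the sliding bolt, turning the carousel whichever way is shorter, then push the bolt fully home into the keeper by that vial so that the carousel is locked. The cork stopper left standing in the bolt's runway must first be lifted out, not rammed with the bolt, and set down on the bench off the unit. Leave the bottle, the beaker and the timer where they stand and let go of everything.

Things in the scene. Friction and masses are not known exactly. Their poses are not given: they have to be found in the camera images.
- carousel_unit: fixed vial carousel with lock bolt. Grey bed plate 8 mm thick: round end (radius 66 mm) under the carousel, and an arm 56 mm wide that runs to 275 mm along the unit's -y. Origin on the bench under the carousel's axis, z up. The bolt's steel rod (10 mm thick, round nose) lies over the arm at x = 0, 29 mm above the bench, and slides along +y to the carousel
- carousel (a joint): angle of the carousel about its upright axis, rad; grows anticlockwise seen from above; 0 (or any whole turn) when the blue-capped vial and its keeper face the bolt. It turns without end either way, with light friction (0.05 N m), and stays where left. The bolt enters the keeper freely only within about 0.04 rad; further off its nose meets the keeper's cheek and is blocked
- blue_keeper (a point): centre of the opening of the blue-capped vial's keeper. The carousel is a white disc of radius 80 mm, top 20 mm high, with five vials fixed in it (42 mm from the axis, tops 70 mm high, 72 degrees apart; one has amber glass and a blue cap) and beside each at the rim a brass staple, the keeper: 26 mm wide, 42 mm high, 60 to 78 mm from the axis, opening 16 mm wide
- gate (a point): fixed point on the bolt's line where the keeper's centre must stand for the bolt to enter: 69 mm from the axis along the unit's -y, 29 mm high. Further along -y lie the runway, a rail 30 mm wide with its top 16 mm high (84 to 270 mm from the axis), and two steel guides of the rod, 28 mm wide, 42 mm high (121 to 139 and 250 to 268 mm)
- carousel_bar (a point): centre of the black grip bar on top of the carousel, on its axis, 102 mm above the bench. The bar is 12 mm thick, 56 mm long, from 88 to 116 mm high; its long axis points to the blue-capped vial (white stripe at that end) and it is this point's y axis. It turns with the carousel
- bolt (a joint): travel of the bolt towards the carousel, m: 0 fully drawn back, 0.070 at its end stop, home. At 0.066 and more the tip has passed right through the keeper. Friction about 2 N, stays where left
- bolt_handle (a point): middle of the bolt's upright red grip: a round post 14 mm thick, from 51 to 97 mm above the bench (point at 76 mm), on a thinner stem; moves with the bolt along the unit's +y, starting about 233 mm from the axis (bolt back), 163 mm when home
- bolt_tip (a point): the nose of the bolt: 126 mm from the carousel's axis when fully back, 56 mm when home
- stopper: loose cork stopper, 24 mm high, tapering from 24 mm across at the top to about 19 mm at the foot, 20 g, standing on the rail in the bolt's runway between bolt nose and carousel; origin at the centre of its underside, which starts 16 mm above the bench
- bottle: bystander: amber bottle, 58 mm across, 117 mm high, origin at the centre of its underside
- beaker: bystander: small glass beaker, 55 mm across, 70 mm high, origin at the centre of its underside
- timer: bystander: white bench timer, 60 x 66 x 18 mm, origin at the centre of its underside. Besides bottle, beaker, timer, stopper and unit the bench is free from x = 0.40 to 0.55 and y = -0.46 to 0.30; hoses hang in front of the bench's left end, past y = 0.36

How it is judged (in metres and radians):
On the way, in this order (a step that is already met when the one before it is completed fails the run):
1. the blue-capped vial's keeper stands in line with the bolt (horizontal distance between blue_keeper and gate below 0.006 m), for 0.2 s.
2. the bolt is home in the keeper (value of joint bolt above 0.066 m), for 0.2 s.
At the end, for the whole second after the job is handed in: The blue-capped vial's keeper is within 6 mm of the bolt's line point, the bolt is at 66 mm of travel or more (tip right through the keeper), the stopper rests on the bench touching neither the unit nor the beaker, and nothing is held (horizontal distance between blue_keeper and gate below 0.006 m and value of joint bolt above 0.066 m and height (world z) of stopper below 0.03 m and contact force between stopper and carousel_unit below 0.02 N and contact force between stopper and beaker below 0.02 N and horizontal distance between stopper and gate above 0.06 m and linear speed of stopper below 0.02 m/s).
It fails at once if the carousel is turned the longer way: the blue-capped vial is carried past the side opposite the bolt (from a start within 0.13 rad of that side either way is accepted) (y of blue_keeper in the frame of carousel_unit above 0.0685 m and distance of blue_keeper from where it was at the start of the episode above 0.0172 m).
It fails at once if the stopper is rammed or pressed hard against the unit (over 10 N) (contact force between stopper and carousel_unit above 10 N).
It fails at once if the bottle is shifted by over 15 mm or tipped (distance of bottle from where it was at the start of the episode above 0.015 m or angle between bottle's own z axis and vertical above 0.3 rad).
It fails at once if the beaker is shifted by over 15 mm or tipped (distance of beaker from where it was at the start of the episode above 0.015 m or angle between beaker's own z axis and vertical above 0.3 rad).
It fails at once if the timer is shifted by over 15 mm (distance of timer from where it was at the start of the episode above 0.015 m).
It also fails if it takes over 72 s, if anything falls off the work surface, if the arm or the gripper's body presses on something with over 40 N, if the wrist force passes 120 N, or if a joint passes its speed limit or range.

ROBOT

A 6-joint arm with a two-finger parallel gripper is mounted at the origin on a cart in front of the work surface, level with it; the furniture and walls round the work are solid. World frame = base frame: x ahead of the robot, y to its left, z up, the work surface at z = 0. Lengths are in mm, angles in rad, forces in N, time in s.
With the tool pointing down it reaches from about 275 to 825 mm from the base axis. Payload 5.2 kg.
Tool frame: the origin (TCP) lies at the very end of the fingers, on their centre line; the grasp point (between the pads) lies 19 mm behind it; z points along the fingers, y is the line along which they close (so a half turn about z gives the same grasp; the last joint's range is limited). The gripper opens to 93 mm and grips with 3 to 60 N. Pads are 15 mm wide; open, the fingers measure 128 mm over their backs; the gripper's body (75 mm by 188 mm) begins 65 mm behind the grasp point.
Start: joints at [1.025, 0.259, 1.535, -0, 1.348, -0.203], TCP at [184.847, 518.012, 218.653] pointing down, gripper open.
Joint ranges: [-3.14, 3.14], [-0.91, 2.08], [0.19, 2.58], [-1.22, 4.36], [0.22, 2.71], [-3.12, 3.12]. Speed limits (rad/s): [2.57, 2.57, 3.14, 3.14, 3.14, 3.14].

INTERFACE

Orientations are given as [roll, pitch, yaw] about the fixed x, y, z axes, in that order (R = Rz(yaw) Ry(pitch) Rx(roll)).
In Python, from bench import robot gives the robot as it stands. The module is installed in compiled form; this text tells all that it offers. Calls block until the motion is done:
- robot.move_ptp(position, orientation): joint-space move of the TCP to a pose.
- robot.move_linear(position, ori=None, speed=150, f_stop=None): straight line of the TCP; ori=None keeps the orientation; speed is the mean speed in mm/s. With f_stop (N) it stops when the force on the tool has changed by that much, and returns True; else False.
- robot.move_j(angles): joint-space move.
- robot.move_gripper(opening): opening from 0.0 (shut) to 1.0 (fully open); the grip force is fixed at half the most; returns when the fingers have stopped.
- robot.sleep(seconds).
- robot.inverse_kinematics(position, orientation): joint angles nearest the present ones, or None.
- robot.get_image(name): name is "side" or "top"; returns a dict with "img" (384x512x3 uint8, blue, green, red), "fovy" (degrees; the focal length in pixels is half the picture's height over the tangent of half this angle, whatever the lens; pixels are square), "cx", "cy" (the principal point, pixels), "eye" and "orientation" of the camera in the world. Camera axes: x right, y down, z forward; pixel columns grow to the right and rows downward; lengths in mm; the calibration is good to about 2 mm. A picture is of the moment at which its call begins. There is no depth.
A pose or a line that the arm cannot do raises robot.MotionError and nothing moves.
- robot.hand_in(): hands the job in; it is judged then, once.
Readings, each from a call of its own:
- robot.current_t(): time.
- robot.current_qpos(): joint angles.
- robot.current_joint_vel(): joint speeds.
- robot.current_joint_efforts(): joint torques, N m.
- robot.current_tcp_pos(): TCP position.
- robot.current_eef_rot(): TCP orientation.
- robot.current_contact_force(): force on the tool from outside, world axes, zero at the start.
- robot.current_ft_torque(): the same for the moment, N m.
- robot.current_gripper_width(): opening from 0.0 (shut) to 1.0 (fully open).
- robot.current_finger_force(): force on a finger pad.
Only numpy, scipy, OpenCV 4.12 (cv2) and the standard library are available. Lean on these libraries where they do the work, as an engineer would, in place of code of your own. Each camera call takes 0.05 s, during which the arm holds its last target. There are 200 camera calls.

## Working session

There is one attempt and no reset: what is moved stays moved. The work goes in short steps, each a Python script; the robot and the scene stay as the last script left them, time stands still between calls to the robot, and variables do not carry over. Pictures are saved under pics/ and viewed, at most 10 in all, crops included, and the job is handed in when it is done.

```bash
mkdir -p pics; cat > h.py <<'E'
from bench import robot
import numpy as np, cv2
from scipy.spatial.transform import Rotation as R
def cam(n):
    d=robot.get_image(n); d['f']=192/np.tan(np.radians(d['fovy'])/2)
    o=np.array(d['orientation'],float)
    d['R']=o if o.shape==(3,3) else (R.from_euler('xyz',o).as_matrix() if o.size==3 else R.from_quat(o).as_matrix())
    return d
def ray(d,u,v):
    return d['R']@np.array([(u-d['cx'])/d['f'],(v-d['cy'])/d['f'],1])
def at(d,u,v,z):
    r=ray(d,u,v); e=np.array(d['eye']); return e+r*(z-e[2])/r[2]
def proj(d,p):
    c=d['R'].T@(np.array(p,float)-np.array(d['eye'])); return d['cx']+d['f']*c[0]/c[2], d['cy']+d['f']*c[1]/c[2]
E
python3 - <<'E'
from h import *
for n in('top','side'):
    d=cam(n); cv2.imwrite(f'pics/{n}0.png',cv2.resize(d['img'],(800,600))); print(n,d['fovy'],d['cx'],d['cy'],d['eye'],d['orientation'])
print(robot.current_eef_rot(),robot.current_t())
E
```

```text
top 53.67883222034423 259.21716710632097 192.5774275880955 [400.07772519  47.78870498 923.69498837] [-3.02006077 -0.00505647 -1.56252198]
side 54.05715957889123 253.4325553908319 189.5086966225458 [679.46974634 446.57561756 871.54927583] [-2.63620757e+00 -6.56899626e-04  2.76045418e+00]
[-3.13995507e+00 -3.31394321e-04  2.79878788e+00] 0.1
```

View pics/top0.png

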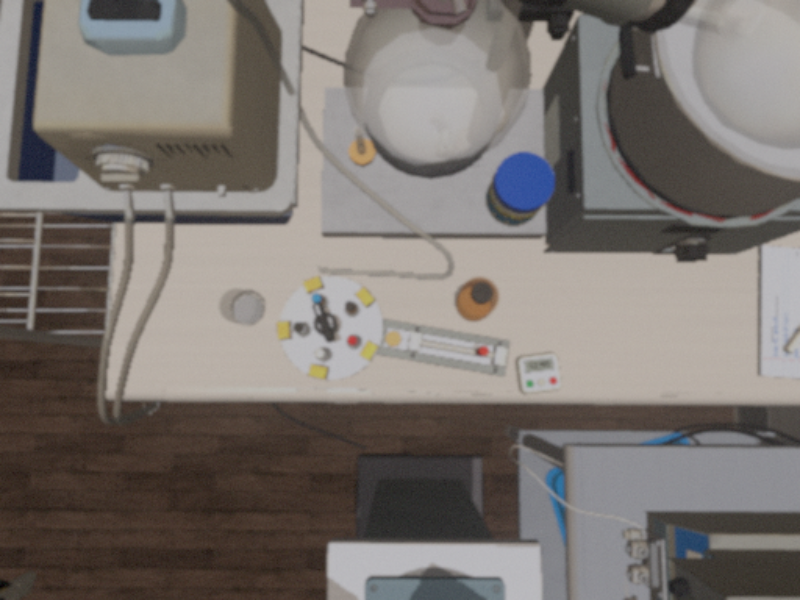

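View pics/side0.png

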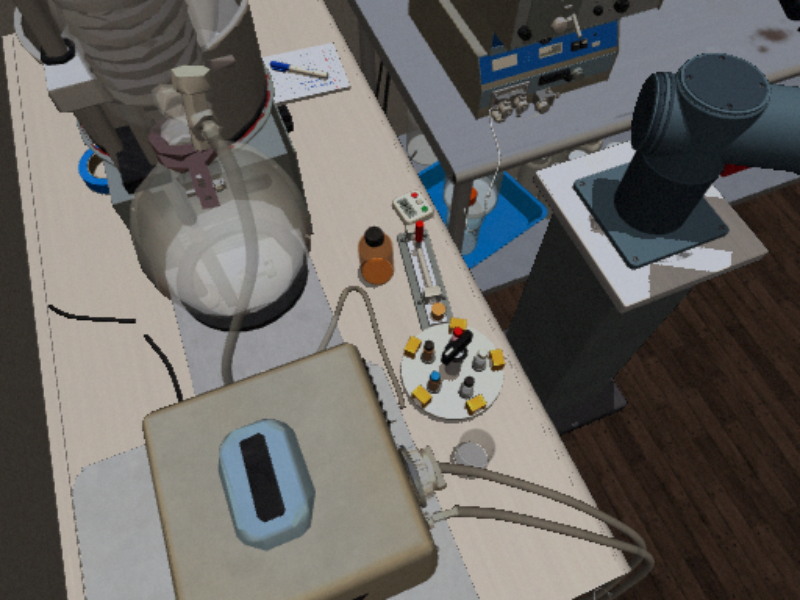

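The top view shows the carousel at about (330,328), with its blue cap at (318,298), the cork at (393,340) and the red handle at (484,351). The bottle is at (478,298), the beaker at (244,306) and the timer at (539,372). In the side view the disc is at about (453,370), the blue cap at (435,376) and the cork at (437,311). I'll zoom in on both.

```bash
python3 - <<'E'
from h import *
a=cam('top')['img'][160:260,135:365]; b=cam('side')['img'][110:310,220:340]
cv2.imwrite('pics/t1.png',cv2.resize(a,None,fx=3.4,fy=3.4,interpolation=cv2.INTER_CUBIC))
cv2.imwrite('pics/s1.png',cv2.resize(b,None,fx=3,fy=3,interpolation=cv2.INTER_CUBIC))
E
```

```text
(no output)
```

View pics/t1.png

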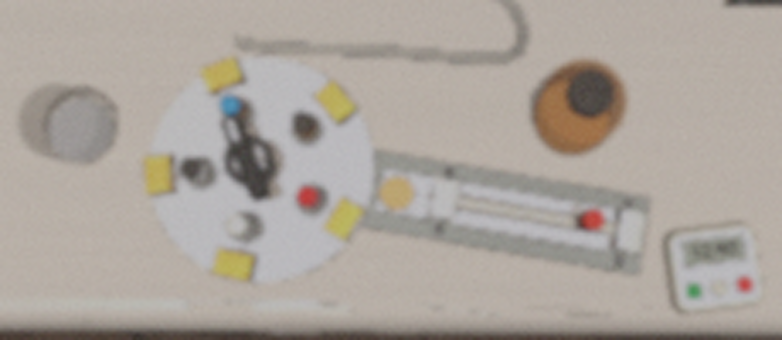

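View pics/s1.png

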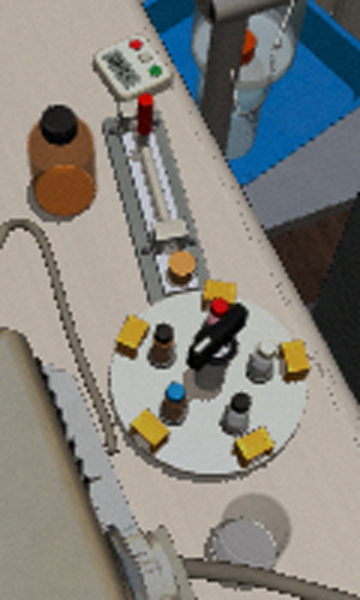

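The top crop shows the blue cap at (231,104) with its keeper at (222,74), the cork at (396,192), the handle at (592,218), and guides at (443,197) and (629,229). I'll fit the unit's pose from both views.

```bash
cat > fit.py <<'E'
from h import *
from scipy.optimize import least_squares
T=lambda p:(135+p[0]/3.4,160+p[1]/3.4); S=lambda p:(220+p[0]/3,110+p[1]/3)
d=cam('top'); s=cam('side')
kt=[(222,74),(336,102),(345,218),(234,264),(159,174)] # clockwise from blue
ks=[(150,430),(133,335),(220,293),(293,359),(254,446)]
def model(x):
    ox,oy,phi,th,rs,tx,ty=x[:7]
    W=lambda r,a,z:np.array([ox+r*np.sin(a+phi),oy-r*np.cos(a+phi),z]) # a: angle from unit -y, anticlockwise
    o=np.array([tx,ty,0]); P=[]
    for i in range(5):
        p=W(69,th-i*2*np.pi/5,42); P+=[(d,T(kt[i]),p,0),(s,S(ks[i]),p,1)]
    p=W(42,th,70);P+=[(d,T((231,104)),p,0),(s,S((175,386)),p,1)]
    P+=[(d,T((592,218)),W(233,0,97),0),(s,S((146,100)),W(233,0,97),1)]
    P+=[(d,T((443,197)),W(130,0,42),0),(d,T((629,229)),W(259,0,42),0),(s,S((174,229)),W(130,0,42),1)]
    P+=[(d,T((396,192)),W(rs,0,40),0),(s,S((181,259)),W(rs,0,40),1)]
    return np.array([np.subtract(proj(c,p+(o if k else 0)),q) for c,q,p,k in P])
if __name__=='__main__':
    r=least_squares(lambda x:model(x).ravel(),[450,100,-.15,2.1,105,0,0],loss='soft_l1')
    print(r.x.round(3)); print(model(r.x).round(1).tolist())
    q=lambda u,v,z:at(d,*T((u,v)),z).round()
    print('bottle',q(590,92,117),'beaker',q(82,125,70),q(58,120,0),'timer',q(713,268,18))
E
python3 fit.py
```

```text
[ 4.69272e+02  1.56747e+02 -1.65000e-01  2.13400e+00  9.84070e+01
  2.20300e+00  6.57100e+00]
[[-0.3, -0.3], [-0.0, -0.3], [-0.3, -0.4], [-0.2, -0.5], [-0.6, 0.1], [0.2, -0.1], [-0.6, -0.1], [1.1, -0.3], [-0.7, -0.4], [0.4, -0.1], [-0.5, -0.1], [0.4, 2.2], [3.9, 1.0], [-0.5, -2.0], [0.5, 0.3], [0.6, 0.5], [-1.1, 0.3], [0.9, -0.5], [-0.4, 1.5]]
bottle [512. -61. 117.] beaker [493. 271.  70.] [504. 306.   0.] timer [ 402. -160.   18.]
```

```bash
cat >> h.py <<'E'
O=np.array([470.,159.5]); PHI=-.165; TH=2.134
def W(r,a=0): return O+r*np.array([np.sin(a+PHI),-np.cos(a+PHI)])
def pose(xy,z): return [float(xy[0]),float(xy[1]),float(z)]
Y0=PHI+np.pi/2
E
python3 - <<'E'
from h import *
robot.move_gripper(0.55)
robot.move_ptp(pose(W(98.4),90),[np.pi,0,Y0])
p=robot.current_tcp_pos();print(p,robot.current_gripper_width(),robot.current_t(),robot.current_qpos())
d=cam('top');s=cam('side')
a=d['img'][160:260,165:315]; b=s['img'][110:290,210:350]
for n,c,o,w in(('t',d,(165,160),a),('s',s,(210,110),b)):
    w=cv2.resize(w,None,fx=4,fy=4 if n=='t' else 3.3,interpolation=cv2.INTER_CUBIC) if n=='t' else cv2.resize(w,None,fx=3.3,fy=3.3,interpolation=cv2.INTER_CUBIC)
    k=4 if n=='t' else 3.3
    t=np.array([np.cos(PHI),np.sin(PHI),0])
    for q in (p,p+25*t,p-25*t):
        u,v=proj(c,q); cv2.drawMarker(w,(int((u-o[0])*k),int((v-o[1])*k)),(0,255,0),0,12,1)
    cv2.imwrite(f'pics/{n}2.png',w)
E
```

```text
[453.95660089  63.05940151  90.11894351] 0.5490955717052367 3.1083 [-1.06312977e-01  2.31037749e-01  1.92337209e+00  2.41739040e-04
  9.86909771e-01  5.73605933e-02]
```

View pics/s2.png

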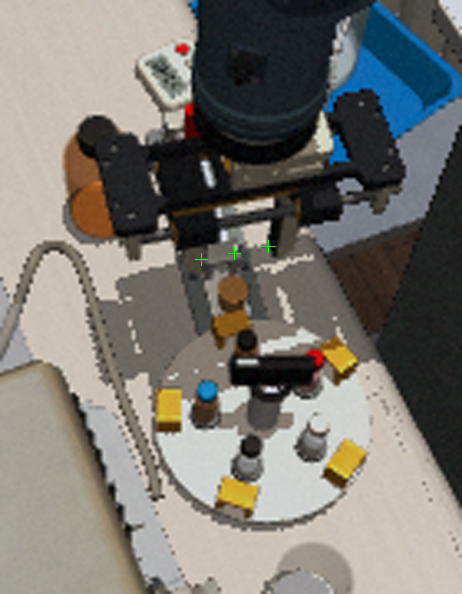

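The side view shows the transit brushed the bar, so the carousel has turned clockwise (the right way); the blue keeper is now at about (168,410). The cork is still standing at (233,290). Checking the top view.

View pics/t2.png

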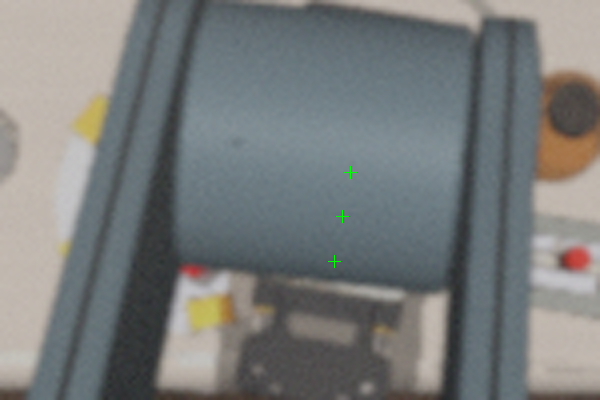

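The arm hides everything in this top view. The fit's tolerance is enough for the cork, so I'll descend, grip and place it.

```bash
python3 - <<'E'
from h import *
D=[np.pi,0,Y0]
print(robot.move_linear(pose(W(98.4),20),speed=80,f_stop=8), robot.current_tcp_pos())
robot.move_gripper(0.1); print(robot.current_gripper_width()*93,robot.current_finger_force())
robot.move_linear(pose(W(98.4),160),speed=150)
print(robot.current_gripper_width()*93,robot.current_t())
robot.move_ptp([470,-240,160],D)
d=cam('top');s=cam('side')
k=3.4
w=np.hstack([cv2.resize(d['img'][160:260,145:265],(480,400),interpolation=cv2.INTER_CUBIC),cv2.resize(s['img'][195:315,220:310],(300,400),interpolation=cv2.INTER_CUBIC)])
cv2.imwrite('pics/c3.png',w)
E
```

```text
False [454.21870697  62.42878765  20.35291628]
21.699608938919248 30.0004804737182
21.669004127984962 5.9167
```

View pics/c3.png

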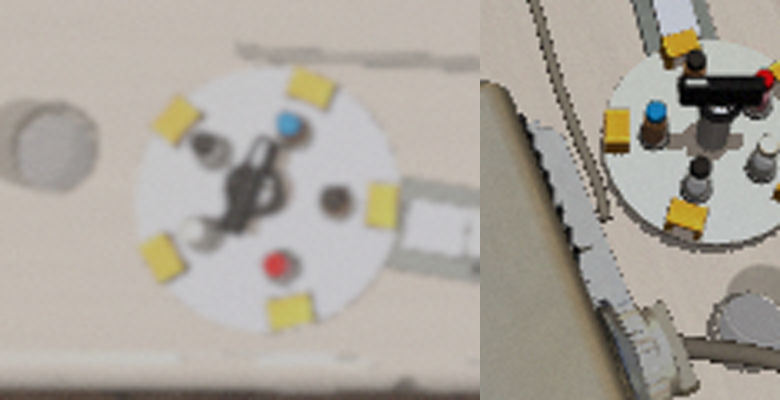

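The carousel is clear now. The blue keeper is at (312,87) in the top crop and the cork is held. Next I'll set the cork down and refit the angle and centre.

```bash
python3 - <<'E'
from h import *
from scipy.optimize import least_squares
d=cam('top');s=cam('side')
kt=[(312,87),(383,204),(291,311),(164,257),(176,118)]
ks={0:(137,130),1:(200,48),4:(206,216)}
def res(x,which):
    out=[]
    for i in range(5):
        a=x[2]+PHI-i*2*np.pi/5; p=[x[0]+69*np.sin(a),x[1]-69*np.cos(a),42]
        if which!='s': out+=list(np.subtract(proj(d,p),(145+kt[i][0]/4,160+kt[i][1]/4)))
        if which!='t' and i in ks: out+=list(np.subtract(proj(s,p),(220+ks[i][0]*.3,195+ks[i][1]*.3)))
    return out
for w in('t','s','ts'): r=least_squares(res,[470,159,1.5],args=(w,)); print(w,r.x.round(3),np.abs(r.fun).max().round(2))
print(robot.move_linear([470,-240,5.5],speed=100,f_stop=5),robot.current_tcp_pos())
robot.move_gripper(0.5); robot.move_linear([470,-240,170],speed=200)
print(robot.current_t(),robot.current_gripper_width())
# calibrate: handle & stopper seen from both cameras
d=cam('top');s=cam('side')
w=np.hstack([cv2.resize(d['img'][190:250,275:415],(560,240),interpolation=cv2.INTER_CUBIC)])
h=cv2.cvtColor(d['img'],cv2.COLOR_BGR2HSV); hs=cv2.cvtColor(s['img'],cv2.COLOR_BGR2HSV)
E
```

```text
t [468.984 155.406   1.352] 0.35
s [472.4   163.891   1.355] 0.76
ts [470.055 158.112   1.369] 2.78
False [ 470.37768737 -240.28480006    6.05116442]
10.5667 0.49704992294082506
```

```bash
python3 - <<'E'
from h import *
C=np.array([470.5,159.]);th=1.353
yaw=th+Y0; D=[np.pi,0,yaw]; t=np.array([np.cos(th+PHI),np.sin(th+PHI)])
robot.move_gripper(0.4)
robot.move_ptp(pose(C,200),D)
print(robot.current_qpos(),robot.current_t())
print(robot.move_linear(pose(C,86),speed=100,f_stop=6))
f0=np.array(robot.current_contact_force())
hit=[]
for sg in(1,-1):
    r=robot.move_linear(pose(C+sg*18*t,86),speed=20,f_stop=2)
    p=np.array(robot.current_tcp_pos()); hit.append(p[:2]); print(sg,r,p,np.array(robot.current_contact_force())-f0)
    robot.move_linear(pose(C,86),speed=60)
m=(hit[0]+hit[1])/2; print('mid',m,'along t',[(h-C)@t for h in hit],robot.current_t())
E
```

```text
[ 9.94829317e-02  1.76925383e-01  1.68774613e+00 -4.34451713e-04
  1.27686861e+00 -1.08679790e+00] 12.575
False
1 True [471.36155207 161.52879114  85.96052916] [ 0.24021771  0.46914221 -0.26004212]
-1 True [470.10844064 158.30861286  85.76080832] [ 1.18261378  2.71465925 -0.48733722]
mid [470.73499635 159.918702  ] along t [np.float64(2.667570194749083), np.float64(-0.7876007922687944)] 15.0333
```

The 2 N stops tripped on the arm's own motion, so I'll probe again with a higher threshold.

```bash
python3 - <<'E'
from h import *
C=np.array([470.5,159.]);th=1.353
t=np.array([np.cos(th+PHI),np.sin(th+PHI)])
hit=[]
for sg in(1,-1):
    r=robot.move_linear(pose(C+sg*20*t,86),speed=20,f_stop=7)
    p=np.array(robot.current_tcp_pos()); hit.append((p[:2]-C)@t); print(sg,r,p,robot.current_contact_force())
    robot.move_linear(pose(C,86),speed=60)
print(hit,np.mean(hit),robot.current_t(),robot.current_gripper_width()*93)
E
```

```text
1 True [471.11970121 161.69906896  85.48372264] [ 0.46876193 -1.93255398  1.66193676]
-1 True [470.13726975 158.24144743  85.83057149] [1.80871334 2.09101897 0.62777916]
[np.float64(2.7351888186770754), np.float64(-0.8391369091809342)] 0.9480259547480706 16.325 37.01725059554436
```

```bash
python3 - <<'E'
from h import *
C=np.array([470.5,159.]);th=1.353
t=np.array([np.cos(th+PHI),np.sin(th+PHI)])
robot.sleep(.2); f0=np.array(robot.current_contact_force()); print(f0)
for sg in(1,-1):
    for k in range(1,9):
        robot.move_linear(pose(C+sg*2*k*t,86),speed=30); robot.sleep(.1)
        f=np.array(robot.current_contact_force())-f0
        print(sg*2*k,f.round(1),round(float(f[:2]@t),1),round(float(np.array(robot.current_tcp_pos())[:2]@t-C@t),2))
        if abs(f[:2]@t)>4: break
    robot.move_linear(pose(C,86),speed=60)
print(robot.current_t())
E
```

```text
[-0.62164973  0.60028869  0.21729454]
2 [ 0.4 -0.5 -0.4] -0.3 2.02
4 [-0.8 -5.4  0.8] -5.3 2.98
-2 [ 2.1  3.6 -1. ] 4.1 -1.03
18.075
```

```bash
python3 - <<'E'
from h import *
d=cam('side'); w=cv2.resize(d['img'][180:300,215:335],(600,600),interpolation=cv2.INTER_CUBIC); cv2.imwrite('pics/s4.png',w)
E
```

```text
(no output)
```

View pics/s4.png

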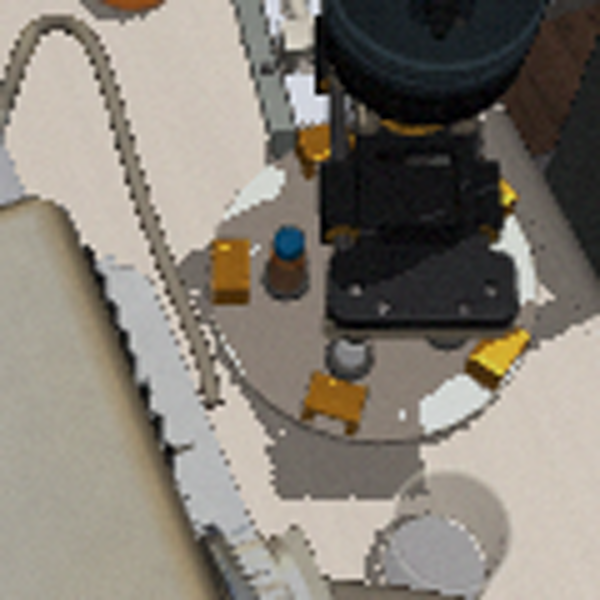

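The carousel is unmoved, with the blue cap at (290,240). The fingers were touching the hub just below the bar, which conveniently gives the axis as C+0.95t. I'll grip higher, on the bar itself, and turn.

```bash
python3 - <<'E'
from h import *
C=np.array([470.5,159.]);th=1.353
t=np.array([np.cos(th+PHI),np.sin(th+PHI)]); C=C+.95*t; print(C)
robot.move_linear(pose(C,93),speed=40)
robot.move_gripper(0.0); print(robot.current_gripper_width()*93,robot.current_contact_force())
q=np.array(robot.current_qpos()); n=6
for i in range(n):
    q[5]+=th/n; robot.move_j(q.tolist()); 
    print(np.array(robot.current_contact_force()).round(1),end=' ')
robot.sleep(.3); print(robot.current_eef_rot(),Y0,robot.current_tcp_pos(),robot.current_contact_force(),robot.current_ft_torque())
robot.move_gripper(0.4); robot.move_linear(pose(C,200),speed=150)
robot.move_ptp([470,-240,200],[np.pi,0,Y0]); print(robot.current_t())
d=cam('top');s=cam('side')
w=np.hstack([cv2.resize(d['img'][170:250,165:285],(480,320),interpolation=cv2.INTER_CUBIC),cv2.resize(s['img'][175:275,230:330],(320,320),interpolation=cv2.INTER_CUBIC)])
cv2.imwrite('pics/c5.png',w)
E
```

```text
[470.85484007 159.8812426 ]
11.744486743155436 [0.08136343 0.92077573 0.01053842]
[-0.3 -0.   0.5] [-0.7  0.9  0. ] [ 1.   1.7 -0.9] [ 0.9  1.2 -2. ] [ 1.9  1.8 -2.6] [ 3.9  2.  -3.1] [-3.13620800e+00  7.40179278e-04  1.40719972e+00] 1.4057963267948965 [471.14530722 160.03503036  92.93668378] [ 3.59247162  3.45115342 -3.49994944] [ 0.76382863 -0.95017676  0.01318877]
24.2583
```

View pics/c5.png

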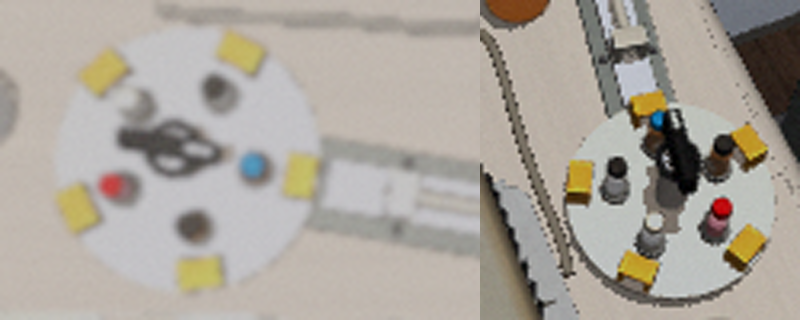

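The blue cap (253,166) and its keeper (301,176) now face the bolt. I'll check the alignment numerically.

```bash
python3 - <<'E'
from h import *
from scipy.optimize import least_squares
d=cam('top')
T=lambda p:(135+p[0]/3.4,160+p[1]/3.4); U=lambda p:(165+p[0]/4,170+p[1]/4)
k=[at(d,*U(p),42)[:2] for p in [(301,176),(200,273),(78,208),(103,72),(242,50)]]
f=lambda x:np.concatenate([x[:2]+69*np.array([np.sin(x[2]-i*1.25664),-np.cos(x[2]-i*1.25664)])-k[i] for i in range(5)])
r=least_squares(f,[469,156,-.16]);c=r.x[:2];print('carousel',r.x.round(3))
ang=lambda p,o:round(float(np.arctan2(p[0]-o[0],-(p[1]-o[1]))),3)
g1=at(d,*T((443,197)),42);g1b=at(d,*U((403,191)),42);g2=at(d,*T((629,229)),42);
# red handle blob centroid, mid-height ~ 95
h=cv2.cvtColor(d['img'],cv2.COLOR_BGR2HSV);m=(((h[...,0]<8)|(h[...,0]>172))&(h[...,1]>130)&(h[...,2]>90)).astype(np.uint8)
n,_,st,ce=cv2.connectedComponentsWithStats(m)
print([(s[4],q.round(1).tolist()) for s,q in zip(st[1:],ce[1:]) if s[4]>5 and 150<q[1]<260])
q=[q for s,q in zip(st[1:],ce[1:]) if s[4]>5 and 290<q[0]<320 and 210<q[1]<240][0]
H=at(d,*q,92)
for n,p in(('g1',g1),('g1b',g1b),('g2',g2),('H',H)): print(n,p[:2].round(1),ang(p,c),round(float(np.hypot(*(p[:2]-c))),1))
E
```

```text
carousel [ 4.68748e+02  1.55633e+02 -1.60000e-01]
[(np.int32(16), [192.5, 216.0]), (np.int32(20), [308.5, 224.5])]
g1 [448.6  29.6] -0.159 127.6
g1b [449.   28.6] -0.154 128.6
g2 [427.9 -97.3] -0.16 256.2
H [432.3 -63.9] -0.164 222.6
```

The carousel and rail directions agree to 0.001 rad. Now I'll push the bolt.

```bash
python3 - <<'E'
from h import *
O=np.array([470.85,159.88]);u=np.array([np.sin(-.16),-np.cos(-.16)]); D=[np.pi,0,-.16+np.pi/2]
P=lambda r,z:pose(O+r*u,z)
robot.move_gripper(0.35)
robot.move_ptp(P(225,200),D)
print(robot.move_linear(P(225,58),speed=100,f_stop=8),robot.current_tcp_pos())
robot.move_gripper(0.0); print(robot.current_gripper_width()*93,robot.current_contact_force())
r=robot.move_linear(P(154,58),speed=30,f_stop=22)
p=np.array(robot.current_tcp_pos()); print(r,p,(p[:2]-O)@u,robot.current_contact_force(),robot.current_t())
robot.sleep(.4)
robot.move_gripper(0.35); 
robot.move_linear([float(p[0]),float(p[1]),200],speed=150); robot.move_ptp([470,-240,200],D); print(robot.current_t())
d=cam('top');s=cam('side')
w=np.hstack([cv2.resize(d['img'][170:250,165:305],(480,274),interpolation=cv2.INTER_CUBIC),cv2.resize(s['img'][125:225,230:330],(274,274),interpolation=cv2.INTER_CUBIC)])
w=np.vstack([w,cv2.resize(d['img'][150:260,265:420],(754,320))[:, :]])
cv2.imwrite('pics/c6.png',w)
E
```

```text
False [435.4442304  -62.43615629  58.46866251]
13.282474938615803 [-3.95852073  0.21304238  6.06820571]
True [4.44714147e+02 2.53381697e-01 5.81976290e+01] 161.751669958389 [-1.3977538  -2.38633329  3.4479967 ] 29.5083
32.525
```

View pics/c6.png

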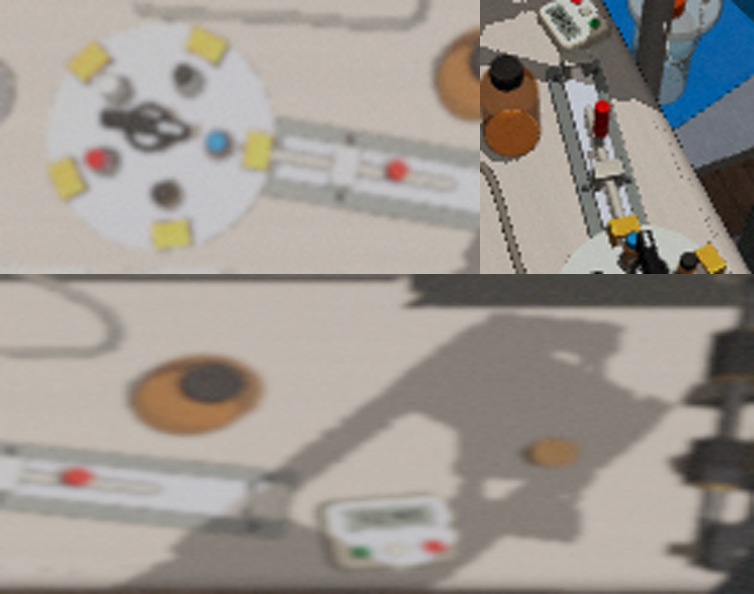

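The bolt rod passes into the blue keeper (258,150), and the cork stands alone on the bench (552,452). I'll measure the handle to be sure the bolt is fully home.

```bash
python3 - <<'E'
from h import *
d=cam('top');c=np.array([468.75,155.63])
h=cv2.cvtColor(d['img'],cv2.COLOR_BGR2HSV);m=(((h[...,0]<8)|(h[...,0]>172))&(h[...,1]>130)&(h[...,2]>90)).astype(np.uint8)
n,_,st,ce=cv2.connectedComponentsWithStats(m)
for s,q in zip(st[1:],ce[1:]):
    if s[4]>5 and 210<q[1]<235 and 260<q[0]<320: H=at(d,*q,92); print(s[4],q,H,np.hypot(*(H[:2]-c)))
E
```

```text
15 [280.13333333 219.53333333] [442.63120169  -1.86905901  92.        ] 159.6500711398197
```

```bash
python3 -c "
from h import *
print(robot.hand_in())"
```

```text
the job is handed in; nothing more can be done
None
```

The job is handed in, with no verdict returned: the blue-capped vial was turned the shorter way (clockwise) to the bolt, the bolt is at its end stop in the keeper, the cork is on the open bench and nothing is held; early on the arm accidentally brushed the carousel's bar and turned it part of the way, in the right direction.

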